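Roll the brass manifold gauge-port up and square it to the stop

TASK

Turn the brass manifold so that its red-ringed gauge port faces straight up: roll it towards the steel angle stop, one flat at a time, lowering it onto each flat and letting it settle there; it is heavy, so never lift it clear of the plate and never let it flop over by itself. Then slide it up square against the stop, so that the stop can take the spanner's torque when the gauge is screwed in, let go, and leave the drawer and the other parts where they are.

Things in the scene. Friction and masses are not known exactly. Their poses are not given: they have to be found in the camera images.
- manifold: Loose brass hexagonal bar, 50 mm across flats, 57.7 mm across corners, flats 28.9 mm wide, 64 mm long, 0.6 to 0.9 kg; smooth, ports flush. Origin at its centre, 25 mm above the plate when on a flat (28.9 on an edge). x is its long axis, within 9 degrees of the stop's x at the start; z points out of the gauge port. Its side flats lean 30 degrees from vertical. Let go past balance it falls at about 8 rad/s.
- gauge_port (a point): Centre of the manifold's red-ringed flat (ring 26 mm across), 25 mm from its axis; z points out of it. Starts on the lower flat of the side away from the stop, 120 degrees from up (roll about x near +2.09; one flat towards the stop makes it 1.05, the next 0). Four other flats have ports without red; the opposite flat is blank with two small holes. A red mark on each end face also shows this flat.
- plate: Fixed bright metal fitting plate, 270 mm (x) by 260 mm (y), 6 mm thick, origin at the centre of its underside on the shelf; its place and yaw differ each time. The dark steel angle stop is bolted along its +y edge. Brass slides on it with a friction coefficient of 0.3 to 0.4, so a level push at half the manifold's height slides it without tipping it.
- stop (a point): Foot of the stop's upright face, mid-length, on the plate's top surface. x along the stop, y square into it (away from the manifold), z up. Upright 200 mm long, 30 mm high, 4 mm thick, rigid; its foot, with bolts to 12 mm, lies behind. The manifold's centre starts 128 to 150 mm before this face, 58 mm nearer after two rolls; on a flat against it, it is 28.9 mm before it.
- gauge: Chrome pressure gauge with a red pointer lying on its back on the shelf, 63 mm across, 30 mm high, brass stem out to 59 mm towards its -y; origin at the centre of its underside. To be left alone.
- swirl_a: Loose green plastic swirl core, 24 mm across, 14 mm high, on the plate's far right corner; origin under its centre. To be left alone.
- swirl_b: The second green swirl core, same size, next to the first along the plate's far edge. To be left alone.
- disc_core: White ceramic disc and core pair, 22 mm across, 11 mm high, on the plate's near right corner; origin under its centre. To be left alone.
- spanner: Open-ended steel spanner 200 mm long, 8 mm thick, flat on the shelf left of the plate; origin under its middle. To be left alone.
- tape: White roll of thread tape, 52 mm across, 13 mm high, flat on the shelf right of the plate; origin under its centre. To be left alone.
- unit_drawer0_handle (a point): Middle of the bar handle of the half-open steel drawer in the grey unit (320 x 250 x 140 mm) on the right; the drawer slides along x. To be left as it is.
Things that resemble listed ones, but are neither listed nor needed, are in the scene too. Several things have the shape of the manifold; the one meant has the colours described above.

How it is judged:
By the outcome, as a careful person would: the job done as asked, in the order asked, and still so for the second after the job is handed in, with the robot touching nothing.
It also fails if it takes over 67 s, if anything falls off the work surface, if the arm or the gripper's body presses on something with over 40 N, if the wrist force passes 120 N, or if a joint passes its speed limit or range.

ROBOT

A 6-joint arm with a two-finger parallel gripper is mounted at the origin on the work surface. World frame = base frame: x ahead of the robot, y to its left, z up, the work surface at z = 0. Lengths are in m, angles in rad, forces in N, time in s.
With the tool pointing down it reaches from about 0.35 to 0.975 m from the base axis. Payload 4.9 kg.
Tool frame: the origin (TCP) lies at the very end of the fingers, on their centre line; the grasp point (between the pads) lies 19 mm behind it; z points along the fingers, y is the line along which they close (so a half turn about z gives the same grasp; the last joint's range is limited). The gripper opens to 85 mm and grips with 20 to 120 N. Pads are 22 mm wide; open, the fingers measure 114 mm over their backs; the gripper's body (76 mm by 85 mm) begins 54 mm behind the grasp point. The pads swing forward as they close: fully open they stand 13 mm farther back than shut.
Start: joints at [1.114, 0.053, 1.613, -0, 1.476, -0.119], TCP at [0.207, 0.59, 0.231] pointing down, gripper open.
Joint ranges: [-3.01, 3.01], [-1.01, 2.22], [0.06, 2.58], [-1.02, 4.17], [0.09, 2.62], [-3.14, 3.14]. Speed limits (rad/s): [2.57, 2.57, 3.14, 3.14, 3.14, 3.14].

INTERFACE

Orientations are given as a rotation vector (axis times angle).
In Python, from station import * gives the robot as it stands.
- The arm moves only by the shell command python3 -m crank 'ROWS' [OPENING] [FORCE]. ROWS is JSON, a list of rows, each an object with "offset": the shift along the tool's x, y, z in m, a list of three; "twist": the turn, a rotation vector about the tool's x, y, z in degrees, a list of three. In form: [{"offset": [x, y, z], "twist": [rx, ry, rz]}, ...]. A call has 1 to 20 rows; each row is the pose to reach, as a shift and turn from the pose commanded when the call began, along the tool's axes at that moment; what a row does not reach only later rows make up. A row lasts 1/8 s, in which the tool goes at most 62.5 mm and 10.7 degrees, less where a joint would pass 70% of its speed; a pose out of reach is approached as far as the arm can. A call with a gripper value outside its range is refused whole. OPENING is the opening, from 0 (shut) to 1 (fully open), set as the call begins (- or left out, the last holds). The fingers move at their own pace and stop on an object; FORCE is the grip in N (left out, the last holds). Time passes only in rows, so rows that repeat a pose let the fingers close. It gives the time, the measured TCP pose, the force, the opening and the grip force at its end, in the units of the state.
- get_obs(): the state, without advancing time (a new reading comes with each control period).
- get_image(name): name is "scene" or "side" or "wrist"; returns the picture (480x640x3 uint8, red, green, blue); there is no depth.
- get_calibration(name): a dict with "intrinsics" (3x3 intrinsics, pixels), "world_from_camera" (4x4, takes a point from camera to world coordinates); the wrist camera has in their place "tool_from_camera" (4x4, takes a point from camera to tool coordinates, whose origin is the TCP and whose axes are the flange's). Camera axes: x right, y up, looking along -z (the intrinsics and any distortion apply to the point x, -y, -z); pixel columns grow to the right and rows downward; lengths in m; the calibration is good to about 2 mm. A picture is of the moment at which its call begins: read the wrist's pose just before it. get_calibration takes no time and is no camera call.
- finish_job(): hands the job in; it is judged then, once.
Trained networks look in the newest picture that a camera, given by its name, has taken for a name from the list of things; names that differ only in an ending like _2 or _b are one class to them, and where a whole thing is asked for, a point or a joint stands for the part that bears it (a point fixed in the world has none). Each returns a list of dicts, best first, with "confidence" (0 to 1); they miss things now and then, are a little off and sometimes report something else, mostly with a low value. They report only what shows in the picture. A call takes as long as a camera call. They do not tell look-alikes from the thing itself.
- cut_out(query, camera): "region" (480x640 bool, what is visible of it) and "rect" ([centre column, centre row, width, height] in pixels, round what is visible of it).
The state is a dict: "t": time; "q": joint angles; "dq": joint speeds; "effort": joint torques, N m; "tool_pos": TCP position; "tool_rot": TCP orientation; "contact_force": force on the tool from outside, world axes, zero at the start; "wrist_torque": the same for the moment, N m; "opening": finger opening in m; "grip_force": force on a finger pad.
Only numpy, scipy, OpenCV 4.12 (cv2) and the standard library are available. Lean on these libraries where they do the work, as an engineer would, in place of code of your own. Each camera call takes 0.05 s, during which the arm holds its last target. There are 200 camera calls.

## Working session

There is one attempt and no reset: what is moved stays moved. The work goes in short steps, Python scripts to look and compute and a shell command to move; the robot and the scene stay as the last step left them, time stands still between calls to the robot, and variables do not carry over. Pictures are saved under pics/ and viewed, at most 10 in all, crops included, and the job is handed in when it is done.

```bash
mkdir -p pics; ls; python3 - <<'E'
from station import *
import cv2
for n in("scene","side"):
    cv2.imwrite(f"pics/{n}0.png",get_image(n)[:,:,::-1])
    c=get_calibration(n);print(n,c)
print(get_calibration("wrist"));print(get_obs())
E
```

```text
pics
scene {'intrinsics': array([[618.59468988,   0.        , 322.35734377],
       [  0.        , 618.59468988, 232.56310832],
       [  0.        ,   0.        ,   1.        ]]), 'world_from_camera': array([[-0.8333546 , -0.31744097,  0.45249457,  1.20250677],
       [ 0.55272334, -0.48469591,  0.67791355,  0.79711584],
       [ 0.00412473,  0.81504669,  0.5793806 ,  0.85355853],
       [ 0.        ,  0.        ,  0.        ,  1.        ]])}
side {'intrinsics': array([[450.12438533,   0.        , 320.14567312],
       [  0.        , 450.12438533, 234.12410421],
       [  0.        ,   0.        ,   1.        ]]), 'world_from_camera': array([[ 0.76635123,  0.32751311, -0.55266712,  0.03307592],
       [-0.64217608,  0.36675145, -0.67312945, -0.75635129],
       [-0.01776726,  0.87076319,  0.49138151,  0.57760964],
       [ 0.        ,  0.        ,  0.        ,  1.        ]])}
{'intrinsics': array([[363.97340391,   0.        , 326.13836398],
       [  0.        , 363.97340391, 238.56617912],
       [  0.        ,   0.        ,   1.        ]]), 'tool_from_camera': array([[-4.90524810e
[... 292 characters left out ...]
,
         1.00000000e+00]])}
{'t': 0.1, 'q': array([ 1.11397409e+00,  5.32917361e-02,  1.61418289e+00, -2.52148401e-05,
        1.47601349e+00, -1.18980149e-01]), 'dq': array([-0.00069149, -0.00067028, -0.00385753,  0.00066258,  0.0002502 ,
       -0.00042845]), 'effort': array([ 2.33782466e-04, -3.94902313e+01, -3.71362209e+01, -9.46590330e-05,
        3.94469389e-03,  5.43695052e-06]), 'tool_pos': array([0.20689469, 0.5891484 , 0.23016976]), 'tool_rot': array([-5.28070551e-01, -3.09637006e+00,  2.86555992e-03]), 'contact_force': array([-0.13514395,  0.63346021, -0.70121473]), 'wrist_torque': array([-0.00595285, -0.00210109, -0.04439186]), 'grip_force': 0.0, 'opening': 0.08544071663422355}
```

View pics/scene0.png

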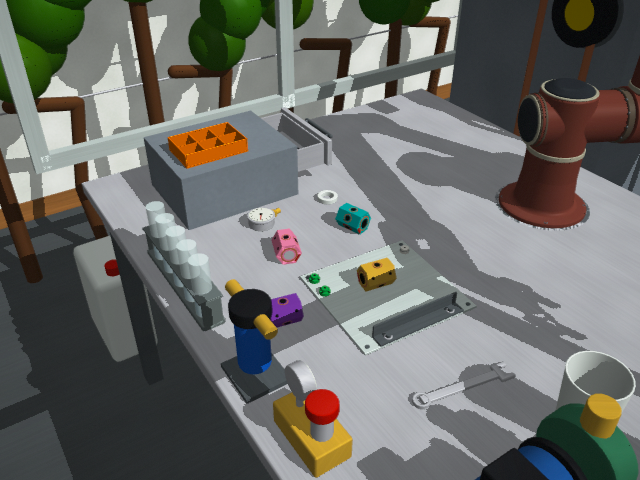

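View pics/side0.png

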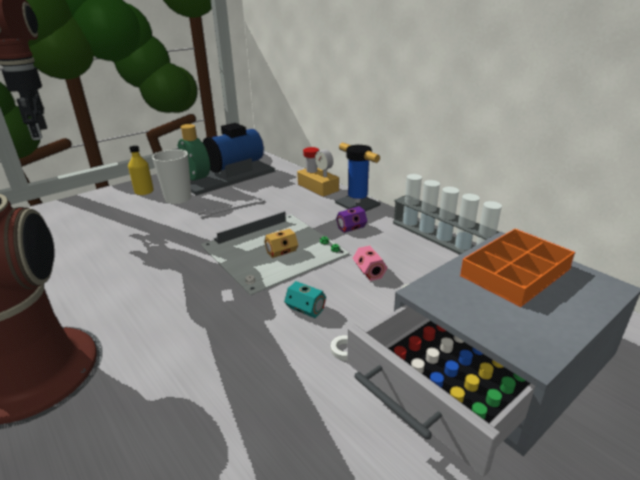

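The scene image shows four hex bars: brass (377,273), teal (353,218), pink (286,247) and purple (286,309). Only the brass one, which sits on the plate before the stop, fits the description. I'll confirm that in an enlarged crop.

```bash
python3 - <<'E'
import cv2,numpy as np
a=cv2.imread("pics/scene0.png")[230:360,295:485];b=cv2.imread("pics/side0.png")[200:300,195:355]
a=cv2.resize(a,None,fx=4,fy=4,interpolation=cv2.INTER_CUBIC)
b=cv2.resize(b,None,fx=4,fy=4,interpolation=cv2.INTER_CUBIC)
cv2.imwrite("pics/c1.png",a);cv2.imwrite("pics/c2.png",b)
E
cat > h.py <<'E'
from station import *
import numpy as np, cv2
from scipy.spatial.transform import Rotation as R
def cam(n,obs=None):
    c=get_calibration(n)
    if n=="wrist":
        T=np.eye(4);T[:3,:3]=R.from_rotvec(obs["tool_rot"]).as_matrix();T[:3,3]=obs["tool_pos"]
        return c["intrinsics"],T@c["tool_from_camera"]
    return c["intrinsics"],c["world_from_camera"]
def toplane(K,T,uv,z):
    uv=np.atleast_2d(uv).astype(float)
    d=np.c_[(uv[:,0]-K[0,2])/K[0,0],-(uv[:,1]-K[1,2])/K[1,1],-np.ones(len(uv))]@T[:3,:3].T
    return T[:3,3]+d*((z-T[2,3])/d[:,2])[:,None]
def proj(K,T,P):
    p=(np.atleast_2d(P)-T[:3,3])@T[:3,:3]
    return np.c_[K[0,0]*p[:,0]/-p[:,2]+K[0,2],K[1,1]*-p[:,1]/-p[:,2]+K[1,2]]
E
```

```text
(no output)
```

View pics/c1.png

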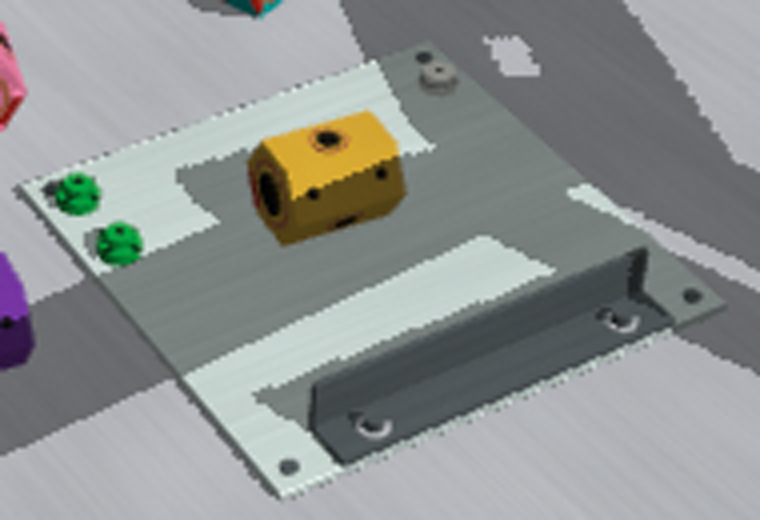

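View pics/c2.png

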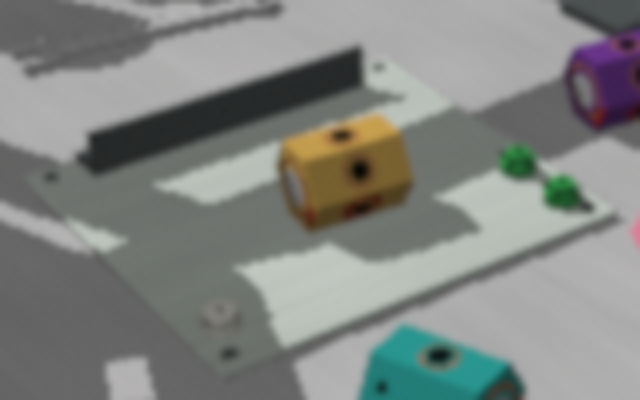

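The crop confirms it. In c1 the brass bar at scene (377,273) shows the blank flat with two small holes (c1 ~(345,180)) facing the stop. In c2 the red ring shows on its lower far flat (c2 ~(362,208)).

```bash
python3 - <<'E'
from h import *
K,T=cam("scene")
f=lambda u,z:toplane(K,T,np.array(u)/4+[295,230]-.4,z)[:,:2]
C=f([(17,187),(280,497),(725,300),(430,42)],.006)
print(C,np.linalg.norm(np.diff(C,axis=0),axis=1),C.mean(0))
S=f([(312,385),(645,250)],.036);print(S,np.linalg.norm(S[1]-S[0]))
x=S[0]-S[1];print("yaw stop",np.degrees(np.arctan2(x[1],x[0])),np.degrees(np.arctan2(*(C[1]-C[2])[::-1])),np.degrees(np.arctan2(*(C[0]-C[3])[::-1])))
M=f([(262,148),(372,110),(400,155),(280,190)],.056);print(M,M.mean(0))
K,T=cam("side")
g=lambda u,z:toplane(K,T,np.array(u)/4+[195,200]-.4,z)[:,:2]
print(g([(90,133),(361,47)],.036),g([(281,148),(382,113)],.056), g([(612,214),(225,378)],.006))
E
```

```text
[[ 0.67266636 -0.0868583 ]
 [ 0.68958958  0.17181894]
 [ 0.41910292  0.18741977]
 [ 0.40205676 -0.06768455]] [0.25923023 0.27093619 0.2556732 ] [0.5458539  0.05117396]
[[0.65241722 0.1449791 ]
 [0.45358866 0.15994675]] 0.19939113934924343
yaw stop -4.30505794174711 -3.3009848620081828 -4.05285793167654
[[0.58146779 0.00780756]
 [0.51386654 0.01375591]
 [0.52546086 0.05144257]
 [0.59406708 0.04020836]] [0.55371557 0.0283036 ]
[[0.45550139 0.16096148]
 [0.65146223 0.1448988 ]] [[0.51533637 0.03558513]
 [0.58525835 0.03044834]] [[ 0.66563873 -0.0882521 ]
 [ 0.40274585 -0.07276334]]
```

```bash
python3 - <<'E'
from h import *
K,T=cam("scene")
print(toplane(K,T,[(590,415),(600,355)],.0),toplane(K,T,[(600,355),(603,400)],.12))
K,T=cam("side");print(toplane(K,T,[(178,200)],.0),toplane(K,T,[(172,152),(188,127)],.12))
o=get_obs();Rt=R.from_rotvec(o["tool_rot"])
d=np.array([.55,.04,.26])-o["tool_pos"];print(Rt.inv().apply(d))
y=np.array([.9975,-.07,0]);z=np.array([0,0,-1.]);y/=np.linalg.norm(y);x=np.cross(y,z)
print((Rt.inv()*R.from_matrix(np.c_[x,y,z])).as_rotvec(degrees=True))
E
```

```text
[[4.51770461e-01 4.88421647e-01 0.00000000e+00]
 [3.20242776e-01 4.11375299e-01 1.11022302e-16]] [[0.44427842 0.46560575 0.12      ]
 [0.51809672 0.52509571 0.12      ]]
[[0.49472627 0.48722632 0.        ]] [[0.53766039 0.57641404 0.12      ]
 [0.69853593 0.80044354 0.12      ]]
[-0.50571971 -0.40444011 -0.02916909]
[-9.97409617e-02  6.05724797e-02  7.46573643e+01]
```

```bash
python3 -m crank '[{"offset":[-0.09,-0.07,-0.015],"twist":[0,0,12]},{"offset":[-0.14,-0.11,-0.029],"twist":[0,0,20]},{"offset":[-0.19,-0.15,-0.029],"twist":[0,0,28]},{"offset":[-0.24,-0.19,-0.029],"twist":[0,0,36]},{"offset":[-0.29,-0.23,-0.029],"twist":[0,0,44]},{"offset":[-0.34,-0.27,-0.029],"twist":[0,0,52]},{"offset":[-0.39,-0.31,-0.029],"twist":[0,0,60]},{"offset":[-0.44,-0.35,-0.029],"twist":[0,0,68]},{"offset":[-0.49,-0.39,-0.029],"twist":[0,0,74.7]},{"offset":[-0.506,-0.404,-0.029],"twist":[0,0,74.7]},{"offset":[-0.506,-0.404,-0.029],"twist":[0,0,74.7]},{"offset":[-0.506,-0.404,-0.029],"twist":[0,0,74.7]},{"offset":[-0.506,-0.404,-0.029],"twist":[0,0,74.7]},{"offset":[-0.506,-0.404,-0.029],"twist":[0,0,74.7]}]' 1 40
python3 - <<'E'
from h import *
o=get_obs();np.save("o1.npy",o,allow_pickle=True)
im=get_image("wrist")[:,:,::-1];cv2.imwrite("pics/w1.png",im)
print(o["tool_pos"],o["q"],np.abs(o["dq"]).max())
r=cut_out("manifold","wrist");print([(a["confidence"],a["rect"]) for a in r])
cv2.imwrite("pics/w1m.png",r[0]["region"].astype(np.uint8)*255)
E
```

```text
t: 1.85
tool_pos: [0.5501, 0.0422, 0.2603]
tool_rot: [-2.296, -2.144, -0.0]
contact_force: [-0.3, 0.5, 0.2]
opening: 0.0854
grip_force: 0.0
[0.55005812 0.04222955 0.26034673] [-5.84233001e-02 -1.38394305e-01  1.74995595e+00  2.70115383e-04
  1.53008882e+00  1.01922767e-02] 0.0025682880428842614
[(0.92, [270.6, 381.0, 60.9, 65.4]), (0.91, [417.6, 370.4, 48.9, 75.3]), (0.76, [534.6, 220.1, 87.0, 61.6])]
```

View pics/w1.png

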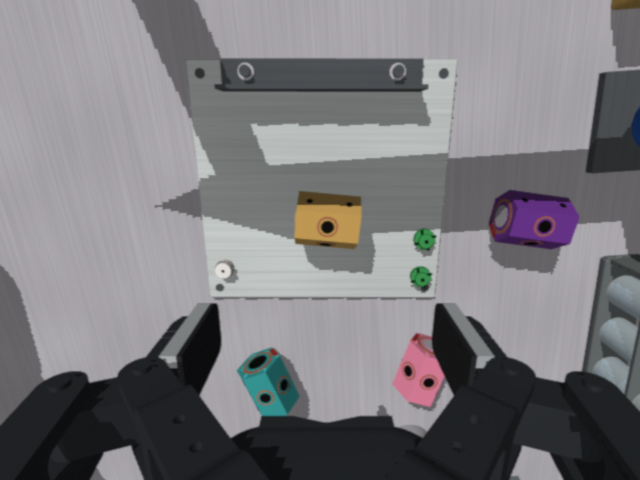

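The wrist view shows the brass bar's top flat at about (328,225) with its port, the stop face's foot along v≈90 (u 216–426), the swirls at right and the disc_core at lower left.

```bash
python3 - <<'E'
from h import *
o=np.load("o1.npy",allow_pickle=True).item();K,T=cam("wrist",o)
im=cv2.imread("pics/w1.png");hsv=cv2.cvtColor(im,cv2.COLOR_BGR2HSV)
m=cv2.inRange(hsv,(12,100,150),(28,255,255));m[:180]=0;m[265:]=0;m[:,:280]=0;m[:,380:]=0
pts=cv2.findNonZero(m);r=cv2.minAreaRect(pts);c=cv2.boxPoints(r)
P=toplane(K,T,c,.056);print(c,P,P.mean(0));e=np.diff(P,axis=0);print(np.linalg.norm(e,axis=1),np.degrees(np.arctan2(e[:,1],e[:,0])))
# stop dark columns
g=im.max(2)
for u in (230,270,320,370,415): print(u,g[56:100,u].tolist())
C=toplane(K,T,[(187.5,60),(456.5,59),(437,298),(209,298)],.006);print(C,np.linalg.norm(np.diff(C,axis=0),axis=1))
for v in(85,90):
  print(toplane(K,T,[(216,v),(426,v)],.036),toplane(K,T,[(216,v),(426,v)],.006))
cv2.imwrite("pics/w1c.png",cv2.resize(im[180:260,280:380],None,fx=6,fy=6))
E
```

```text
[[294.0804  240.23093]
 [295.76907 203.08041]
 [360.77115 206.03506]
 [359.0825  243.18558]] [[0.51474782 0.01123913 0.056     ]
 [0.51995406 0.04864436 0.056     ]
 [0.58259665 0.04139766 0.056     ]
 [0.5793531  0.00367486 0.056     ]] [0.54916291 0.026239   0.056     ]
[0.03776581 0.06306036 0.03786199] [ 82.07620021  -6.59883373 -94.91442482]
230 [167, 156, 119, 89, 80, 79, 80, 80, 80, 79, 80, 78, 79, 79, 79, 78, 78, 79, 80, 78, 78, 78, 77, 73, 66, 63, 61, 61, 74, 79, 80, 77, 66, 48, 48, 79, 110, 118, 118, 116, 116, 116, 117, 116]
270 [168, 158, 121, 90, 83, 81, 81, 82, 83, 82, 82, 80, 81, 81, 80, 78, 79, 81, 81, 82, 81, 83, 83, 82, 80, 79, 78, 80, 81, 81, 82, 80, 68, 47, 48, 81, 110, 118, 118, 117, 116, 115, 116, 116]
320 [169, 159, 122, 91, 84, 83, 82, 83, 84, 84, 84, 83, 82, 82, 81, 80, 80, 81, 83, 83, 83, 83, 83, 83, 82, 80, 80, 80, 82, 81, 82, 79, 67, 47, 42, 71, 106, 118, 119, 117, 116, 115, 114, 114]
370 [172, 165, 134, 97, 82, 82, 84, 83, 85, 84, 83, 82, 82, 82, 81, 80, 79, 80, 81, 81, 83, 82, 81, 82, 81, 80, 80, 81, 81, 82, 81, 79, 68, 48, 42, 70, 105, 116, 116, 117, 116, 116, 114, 113]
415 [170, 163, 132, 96, 81, 81, 82, 81, 82, 82, 82, 80, 79, 80, 80, 78, 78, 78, 79, 79, 79, 79, 79, 79, 80, 79, 79, 79, 79, 80, 79, 78, 67, 47, 41, 69, 105, 115, 116, 117, 117, 118, 115, 113]
[[ 0.42139206  0.18963834  0.006     ]
 [ 0.68730946  0.17210296  0.006     ]
 [ 0.6733387  -0.08822522  0.006     ]
 [ 0.40016506 -0.06940499  0.006     ]] [0.26649494 0.26070279 0.27382118]
[[0.45415656 0.16132374 0.036     ]
 [0.64966942 0.14777533 0.036     ]] [[0.44595785 0.16493234 0.006     ]
 [0.65746158 0.15027582 0.006     ]]
[[0.45347176 0.15702267 0.036     ]
 [0.64971892 0.14342493 0.036     ]] [[0.44521704 0.16027949 0.006     ]
 [0.65751513 0.14556961 0.006     ]]
```

```bash
cat >> h.py <<'E'
from scipy.optimize import minimize
def prism(x,y,yaw,roll=0,zc=.031):
    a=np.radians(30+60*np.arange(6))+roll
    V=np.array([[s*.032,.02887*np.cos(t),.02887*np.sin(t)] for s in(-1,1) for t in a])
    return V@R.from_euler('z',yaw,degrees=True).as_matrix().T+[x,y,zc]
def brass(im):
    m=cv2.inRange(cv2.cvtColor(im,cv2.COLOR_BGR2HSV),(10,90,40),(30,255,255))
    n,l,s,_=cv2.connectedComponentsWithStats(cv2.morphologyEx(m,cv2.MORPH_CLOSE,np.ones((7,7))))
    return l,s
def fitprism(K,T,mask,p0,roll=0,zc=.031):
    h=cv2.convexHull(cv2.findNonZero(mask.astype(np.uint8))).astype(np.float32)
    def cost(p):
        q=cv2.convexHull(proj(K,T,prism(p[0]/1e3,p[1]/1e3,p[2],roll,zc)).astype(np.float32))
        i=cv2.intersectConvexConvex(h,q)[0]
        return cv2.contourArea(h)+cv2.contourArea(q)-2*i
    r=minimize(cost,p0,method="Nelder-Mead",options=dict(initial_simplex=np.array(p0)+np.vstack([np.zeros(3),np.diag([6,6,5])])))
    return r.x,r.fun,cv2.contourArea(h)
def nearest(im,uv):
    l,s=brass(im);u,v=map(int,uv)
    w=l[v-15:v+15,u-15:u+15];return l==np.bincount(w[w>0]).argmax()
E
python3 - <<'E'
from h import *
o=np.load("o1.npy",allow_pickle=True).item()
for n,f,uv in(("wrist","w1",(328,225)),("scene","scene0",(377,273)),("side","side0",(282,241))):
    K,T=cam(n,o);m=nearest(cv2.imread(f"pics/{f}.png"),uv)
    print(n,m.sum(),fitprism(K,T,m,[550,24,-6]))
E
```

```text
wrist 3234 (array([548.68280702,  23.50568012,  -9.18939723]), np.float64(121.84877335443161), 3282.5)
scene 928 (array([548.36881589,  20.75742486,  -9.63527791]), np.float64(35.626420833636075), 910.0)
side 654 (array([552.17536594,  25.86207283, -19.12682856]), np.float64(62.693417485337704), 663.0)
```

```bash
cat >> h.py <<'E'
def toolR(yaw,tilt):  # tool y along world yaw, body leaning tilt deg to -y
    y=np.array([np.cos(np.radians(yaw)),np.sin(np.radians(yaw)),0]);z=np.array([0,0,-1.])
    return R.from_matrix(np.c_[np.cross(y,z),y,z])*R.from_euler('y',tilt,degrees=True)
def rel(pos,Rt,o=None):
    o=o or get_obs();B=R.from_rotvec(o["tool_rot"])
    return np.round(B.inv().apply(pos-o["tool_pos"]),4),np.round((B.inv()*Rt).as_rotvec(degrees=True),1)
E
python3 - <<'E'
from h import *
Rt=toolR(-8.5,30);z=Rt.apply([0,0,1]);C=np.array([.549,.0225,.031])
print(z)
for back in(.12,.05,0): 
    p=C+z*(.023-back);print(p,rel(p,Rt))
E
```

```text
[ 0.07390471  0.49450793 -0.8660254 ]
[ 0.54183124 -0.02546727  0.11500446] (array([-0.0679, -0.0038,  0.1454]), array([-1.2, 30. ,  4.5]))
[0.54700457 0.00914829 0.05438269] (array([-0.033 , -0.001 ,  0.2061]), array([-1.2, 30. ,  4.5]))
[0.55069981 0.03387368 0.01108142] (array([-0.0081,  0.001 ,  0.2494]), array([-1.2, 30. ,  4.5]))
```

```bash
python3 -m crank '[{"offset":[-0.02,0,0.03],"twist":[0,7.5,1]},{"offset":[-0.04,-0.002,0.06],"twist":[-0.5,15,2]},{"offset":[-0.06,-0.003,0.1],"twist":[-1,23,3.5]},{"offset":[-0.068,-0.004,0.13],"twist":[-1.2,30,4.5]},{"offset":[-0.068,-0.004,0.145],"twist":[-1.2,30,4.5]},{"offset":[-0.068,-0.004,0.145],"twist":[-1.2,30,4.5]},{"offset":[-0.068,-0.004,0.145],"twist":[-1.2,30,4.5]}]' 1 40
python3 - <<'E'
from h import *
o=get_obs();im=get_image("wrist")[:,:,::-1];cv2.imwrite("pics/w2.png",im)
print(o["tool_pos"],o["q"])
K,T=cam("wrist",o);uv=proj(K,T,[.549,.0225,.031])[0];print(uv)
m=nearest(im,uv);print(m.sum(),fitprism(K,T,m,[549,23,-8]))
E
```

```text
t: 2.82
tool_pos: [0.5431, -0.026, 0.1173]
tool_rot: [-2.082, -1.795, -0.56]
contact_force: [0.3, 0.5, 0.8]
opening: 0.0855
grip_force: 0.0
[ 0.5431028  -0.02597557  0.11733182] [-0.44042457  0.01133787  1.92025142  0.50784553  1.39567203 -0.43014916]
[325.13002248 240.39547455]
7549 (array([548.3282391 ,  21.1763131 ,  -9.22860113]), np.float64(157.68858438101597), 7868.5)
```

View pics/w2.png

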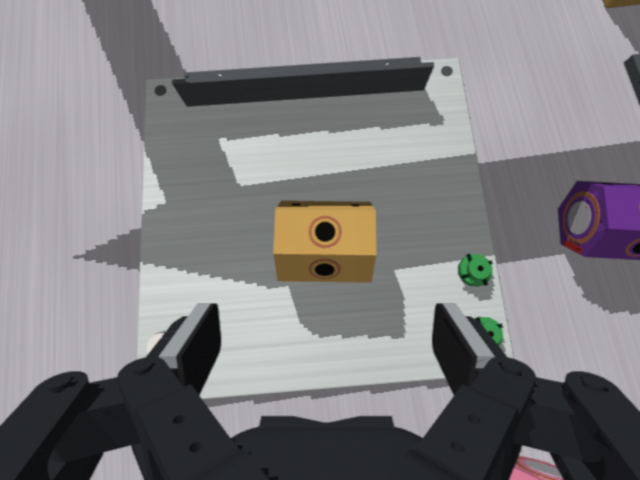

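The wrist view shows the bar at (325,240), lined up between the open fingers, with the swirls clear of them at (475,270). Going in.

```bash
python3 - <<'E'
from h import *
Rt=toolR(-8.8,30);z=Rt.apply([0,0,1]);C=np.array([.5485,.022,.031])
for back in(.05,0): 
    p=C+z*(.023-back);print(p,rel(p,Rt))
E
```

```text
[0.54643469 0.00865892 0.05438269] (array([-0.0013, -0.0022,  0.0721]), array([0.1, 0.1, 0.3]))
[0.55025934 0.03336463 0.01108142] (array([-0.0013, -0.0023,  0.1221]), array([0.1, 0.1, 0.3]))
```

```bash
python3 -m crank '[{"offset":[-0.001,-0.002,0.03],"twist":[0,0,0.3]},{"offset":[-0.001,-0.002,0.06],"twist":[0,0,0.3]},{"offset":[-0.001,-0.002,0.085],"twist":[0,0,0.3]},{"offset":[-0.001,-0.002,0.105],"twist":[0,0,0.3]},{"offset":[-0.001,-0.002,0.116],"twist":[0,0,0.3]},{"offset":[-0.001,-0.002,0.122],"twist":[0,0,0.3]},{"offset":[-0.001,-0.002,0.122],"twist":[0,0,0.3]},{"offset":[-0.001,-0.002,0.122],"twist":[0,0,0.3]}]' 1 40
python3 - <<'E'
from h import *
o=get_obs();print(o["tool_pos"],o["contact_force"],R.from_rotvec(o["tool_rot"]).as_matrix()[:,2])
E
```

```text
t: 3.88
tool_pos: [0.5495, 0.0326, 0.0099]
tool_rot: [-2.088, -1.784, -0.558]
contact_force: [0.1, -0.1, -0.9]
opening: 0.0855
grip_force: 0.0
[0.54953129 0.0325933  0.00985884] [ 0.14614778 -0.05629738 -0.8655671 ] [ 0.07649093  0.49417056 -0.86599341]
```

```bash
python3 -m crank '[{"offset":[0,0,0],"twist":[0,0,0]},{"offset":[0,0,0],"twist":[0,0,0]},{"offset":[0,0,0],"twist":[0,0,0]},{"offset":[0,0,0],"twist":[0,0,0]},{"offset":[0,0,0],"twist":[0,0,0]},{"offset":[0,0,0],"twist":[0,0,0]}]' 0 60
python3 - <<'E'
from h import *
o=get_obs();im=get_image("wrist")[:,:,::-1];cv2.imwrite("pics/w3.png",im)
print(o["tool_pos"],o["contact_force"],o["wrist_torque"])
a=np.hstack([im[140:480,150:500]]);cv2.imwrite("pics/w3c.png",a)
E
```

```text
t: 4.62
tool_pos: [0.5499, 0.0325, 0.0101]
tool_rot: [-2.088, -1.785, -0.559]
contact_force: [-0.0, -2.2, 5.4]
opening: 0.0635
grip_force: 68.1
[0.5498852  0.03245598 0.01005112] [-0.04203773 -2.17800343  5.43642193] [-0.26245907 -0.08896722 -0.11089114]
```

View pics/w3c.png

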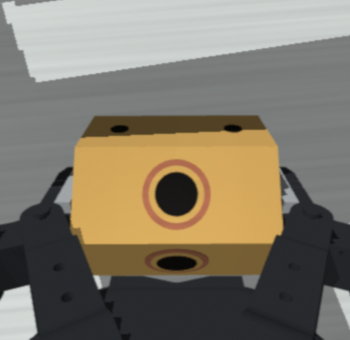

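Gripped: the opening is 63.5 mm and both upper flats are visible between the pads. The pivot edge sits about 5 mm beyond the TCP in the tool frame. I'll roll in 12° chunks and watch the force.

```bash
python3 -m crank '[{"offset":[0.0001,0,0.0001],"twist":[0,-1.5,0]},{"offset":[0.0003,0,0.0001],"twist":[0,-3,0]},{"offset":[0.0004,0,0.0002],"twist":[0,-5,0]},{"offset":[0.0006,0,0.0002],"twist":[0,-7.5,0]},{"offset":[0.0008,0,0.0002],"twist":[0,-10,0]},{"offset":[0.001,0,0.0002],"twist":[0,-12,0]},{"offset":[0.001,0,0.0002],"twist":[0,-12,0]}]' 0 70
python3 - <<'E'
from h import *
o=get_obs();print(o["tool_pos"],o["contact_force"],o["wrist_torque"])
M=R.from_rotvec(o["tool_rot"]).as_matrix();print(M[:,2],np.degrees(np.arctan2(M[1,2],-M[2,2])))
E
```

```text
t: 5.55
tool_pos: [0.5501, 0.0339, 0.0108]
tool_rot: [-2.216, -1.897, -0.35]
contact_force: [-0.6, -1.8, 6.9]
opening: 0.0634
grip_force: 77.5
[0.55010533 0.03392023 0.01080031] [-0.58661761 -1.84556904  6.86037414] [-0.03767026  0.04468385 -0.00465285]
[ 0.04723677  0.30494154 -0.9511989 ] 17.775149708815892
```

```bash
python3 -m crank '[{"offset":[0.0002,0,0],"twist":[0,-2.5,0]},{"offset":[0.0004,0,0],"twist":[0,-5,0]},{"offset":[0.0006,0,0.0001],"twist":[0,-7.5,0]},{"offset":[0.0008,0,0.0002],"twist":[0,-10,0]},{"offset":[0.001,0,0.0002],"twist":[0,-12,0]},{"offset":[0.001,0,0.0002],"twist":[0,-12,0]}]' 0 70
python3 - <<'E'
from h import *
o=get_obs();im=get_image("wrist")[:,:,::-1];im2=get_image("side")[:,:,::-1]
print(o["tool_pos"],o["contact_force"],o["wrist_torque"])
M=R.from_rotvec(o["tool_rot"]).as_matrix();print(np.degrees(np.arctan2(M[1,2],-M[2,2])))
b=cv2.resize(im2[190:290,220:340],(420,350),interpolation=cv2.INTER_CUBIC)
cv2.imwrite("pics/w4.png",np.hstack([im[130:480,150:500],b]))
E
```

```text
t: 6.3
tool_pos: [0.5504, 0.0354, 0.0115]
tool_rot: [-2.332, -1.997, -0.122]
contact_force: [-1.6, -0.6, 10.6]
opening: 0.0633
grip_force: 77.9
[0.55042585 0.03537447 0.0114599 ] [-1.60481461 -0.57192742 10.57646659] [0.12537727 0.16375244 0.02349019]
5.9377796309684365
```

View pics/w4.png

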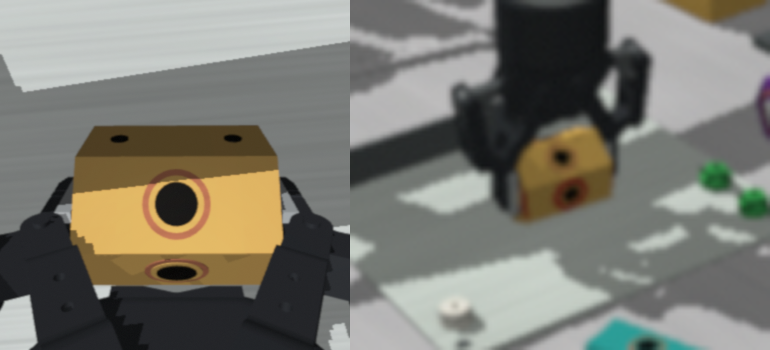

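The left half shows the upper port flat at (175,205), turning with the tool. The right half shows the red-ringed flat rising at (570,195). Contact is kept, so I'll continue.

```bash
python3 -m crank '[{"offset":[0.0002,0,-0.0001],"twist":[0,-2.5,0]},{"offset":[0.0004,0,-0.0001],"twist":[0,-5,0]},{"offset":[0.0006,0,-0.0001],"twist":[0,-7.5,0]},{"offset":[0.0008,0,-0.0001],"twist":[0,-10,0]},{"offset":[0.001,0,-0.0001],"twist":[0,-12,0]},{"offset":[0.001,0,-0.0001],"twist":[0,-12,0]}]' 0 70
python3 - <<'E'
from h import *
o=get_obs()
print(o["tool_pos"],o["contact_force"],o["wrist_torque"])
M=R.from_rotvec(o["tool_rot"]).as_matrix();print(np.degrees(np.arctan2(M[1,2],-M[2,2])))
E
```

```text
t: 7.15
tool_pos: [0.5507, 0.0364, 0.0119]
tool_rot: [2.332, 1.998, -0.124]
contact_force: [-1.8, 0.4, 13.0]
opening: 0.0635
grip_force: 78.3
[0.55066504 0.03641766 0.01192045] [-1.75497944  0.44812868 12.99726766] [-0.03406328  0.29727347 -0.01938618]
-5.951767600674514
```

```bash
python3 -m crank '[{"offset":[0.0002,0,-0.0001],"twist":[0,-2.5,0]},{"offset":[0.0004,0,-0.0002],"twist":[0,-5,0]},{"offset":[0.0006,0,-0.0002],"twist":[0,-7.5,0]},{"offset":[0.0008,0,-0.0002],"twist":[0,-10,0]},{"offset":[0.001,0,-0.0002],"twist":[0,-12,0]},{"offset":[0.001,0,-0.0002],"twist":[0,-12,0]}]' 0 70
python3 - <<'E'
from h import *
o=get_obs()
print(o["tool_pos"],o["contact_force"],o["wrist_torque"])
M=R.from_rotvec(o["tool_rot"]).as_matrix();print(np.degrees(np.arctan2(M[1,2],-M[2,2])))
E
```

```text
t: 7.9
tool_pos: [0.5509, 0.0372, 0.0122]
tool_rot: [2.214, 1.897, -0.353]
contact_force: [-2.0, 0.9, 11.9]
opening: 0.0635
grip_force: 78.4
[0.55085533 0.03718349 0.01216722] [-1.97245162  0.92577928 11.93343273] [-0.45788705  0.27737329 -0.06477622]
-17.898816666343027
```

```bash
python3 -m crank '[{"offset":[0.0002,0,-0.0001],"twist":[0,-2.5,0]},{"offset":[0.0004,0,-0.0001],"twist":[0,-5,0]},{"offset":[0.0006,0,-0.0001],"twist":[0,-7.5,0]},{"offset":[0.0008,0,-0.0001],"twist":[0,-10,0]},{"offset":[0.001,0,-0.0001],"twist":[0,-12,0]},{"offset":[0.001,0,-0.0001],"twist":[0,-12,0]}]' 0 70
python3 - <<'E'
from h import *
o=get_obs();im=get_image("wrist")[:,:,::-1];im2=get_image("side")[:,:,::-1]
print(o["tool_pos"],o["contact_force"],o["wrist_torque"])
M=R.from_rotvec(o["tool_rot"]).as_matrix();print(np.degrees(np.arctan2(M[1,2],-M[2,2])))
b=cv2.resize(im2[190:290,220:340],(420,350),interpolation=cv2.INTER_CUBIC)
cv2.imwrite("pics/w5.png",np.hstack([im[130:480,150:500],b]))
E
```

```text
t: 8.65
tool_pos: [0.5511, 0.038, 0.0124]
tool_rot: [2.085, 1.785, -0.562]
contact_force: [-3.7, 1.3, 13.4]
opening: 0.0634
grip_force: 78.0
[0.5510818  0.03798682 0.01243915] [-3.71542336  1.26178649 13.41310219] [-0.6523876   0.04974419 -0.16117428]
-29.873952379565356
```

View pics/w5.png

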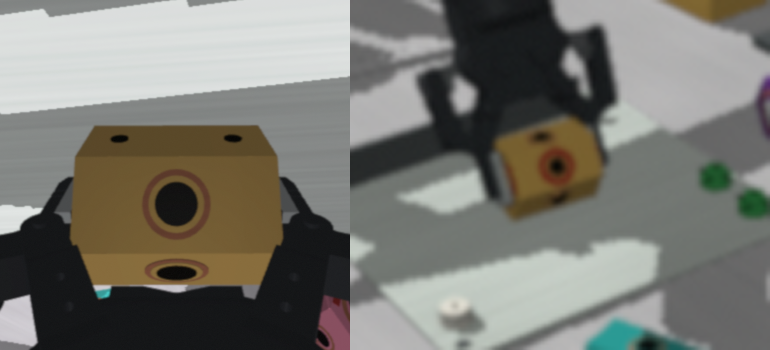

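In the wrist half the bar hasn't slipped in the grip: the fold lines at v≈155 and 253 match the last view. It has turned 60° onto the next flat, and the red ring is now on the upper away flat at (557,165) in the side half. I'll release, let it settle and back out along the tool axis.

```bash
python3 -m crank '[{"offset":[0.0001,0,0],"twist":[0,-0.7,0]},{"offset":[0.0001,0,0],"twist":[0,-0.7,0]}]' 0 40 && python3 -m crank '[{"offset":[0,0,0],"twist":[0,0,0]},{"offset":[0,0,0],"twist":[0,0,0]},{"offset":[0,0,0],"twist":[0,0,0]},{"offset":[0,0,0],"twist":[0,0,0]},{"offset":[0,0,0],"twist":[0,0,0]},{"offset":[0,0,0],"twist":[0,0,0]}]' 1 && python3 -m crank '[{"offset":[0,0,-0.02],"twist":[0,0,0]},{"offset":[0,0,-0.05],"twist":[0,0,0]},{"offset":[0,0,-0.085],"twist":[0,0,0]},{"offset":[0,0,-0.12],"twist":[0,0,0]},{"offset":[0,0,-0.12],"twist":[0,0,0]},{"offset":[0,0,-0.12],"twist":[0,0,0]}]'
python3 - <<'E'
from h import *
o=get_obs();im=get_image("wrist")[:,:,::-1];cv2.imwrite("pics/w6.png",im)
print(o["tool_pos"])
K,T=cam("wrist",o);uv=proj(K,T,[.5515,.05,.031])[0];print(uv)
m=nearest(im,uv);p,e,a=fitprism(K,T,m,[551,50,-8]);print(p,e,a)
im2=get_image("scene")[:,:,::-1];cv2.imwrite("pics/s6.png",im2)
Rt=toolR(p[2],30);z=Rt.apply([0,0,1]);C=np.array([p[0]/1e3,p[1]/1e3,.031])
for b in(.12,0):
    q=C+z*(.023-b);print(q,rel(q,Rt,o))
E
```

```text
t: 9.0
tool_pos: [0.5511, 0.038, 0.0127]
tool_rot: [2.078, 1.778, -0.573]
contact_force: [-3.8, 1.6, 15.2]
opening: 0.0636
grip_force: 78.1
t: 9.75
tool_pos: [0.5497, 0.038, 0.0096]
tool_rot: [2.08, 1.781, -0.574]
contact_force: [0.1, 0.3, 0.5]
opening: 0.0855
grip_force: 0.0
t: 10.5
tool_pos: [0.5591, 0.0985, 0.1126]
tool_rot: [2.08, 1.781, -0.574]
contact_force: [-0.1, -0.2, -1.0]
opening: 0.0853
grip_force: 0.0
[0.55909889 0.09854224 0.11261482]
[327.97722862 242.29250947]
[551.76094661  49.76601218  -8.79620836] 186.79748825915158 8133.0
[0.54434431 0.00183644 0.11500446] (array([-0.0853,  0.0004,  0.0479]), array([-0.2, 60.7, -0.1]))
[0.55351953 0.06113075 0.01108142] (array([0.0193, 0.0006, 0.1066]), array([-0.2, 60.7, -0.1]))
```

View pics/w6.png

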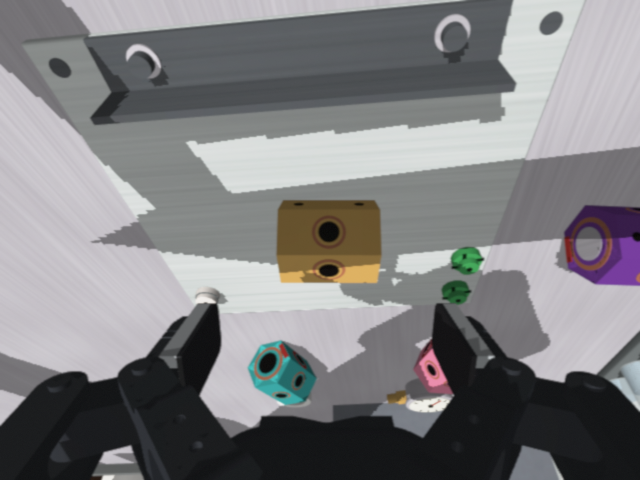

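All ten views are used, so from here I'll check numerically. The bar sits on its next flat at (0.552, 0.050), yaw −8.8°, 29 mm nearer the stop as expected. Repositioning for the second roll.

```bash
python3 -m crank '[{"offset":[-0.005,0,-0.01],"twist":[0,5,0]},{"offset":[-0.015,0,-0.005],"twist":[0,12,0]},{"offset":[-0.025,0,0.005],"twist":[0,20,0]},{"offset":[-0.038,0,0.015],"twist":[0,29,0]},{"offset":[-0.05,0,0.025],"twist":[0,38,0]},{"offset":[-0.064,0,0.034],"twist":[0,47,0]},{"offset":[-0.076,0,0.042],"twist":[0,55,0]},{"offset":[-0.085,0,0.048],"twist":[-0.2,60.7,-0.1]},{"offset":[-0.085,0,0.048],"twist":[-0.2,60.7,-0.1]},{"offset":[-0.085,0,0.048],"twist":[-0.2,60.7,-0.1]}]' 1 40
python3 - <<'E'
from h import *
o=get_obs();im=get_image("wrist")[:,:,::-1];print(o["tool_pos"])
K,T=cam("wrist",o);uv=proj(K,T,[.5518,.0498,.031])[0];print(uv)
m=nearest(im,uv);p,e,a=fitprism(K,T,m,[551,50,-8]);print(p,e,a)
# red-ring check: reddest pixels in the bar, predicted ring centre at roll 60deg (upper away flat)
hsv=cv2.cvtColor(im,cv2.COLOR_BGR2HSV);h=hsv[...,0];red=m&((h<7)|(h>173))&(hsv[...,1]>120)
v,u=np.nonzero(red);print("red",red.sum(),u.mean() if u.size else 0,v.mean() if v.size else 0)
y=R.from_euler('z',p[2],degrees=True).apply([0,1,0]);C=np.array([p[0]/1e3,p[1]/1e3,.031])
print("pred ring",proj(K,T,C-.0217*y+[0,0,.0125]),"top",proj(K,T,C+[0,0,.025]))
Rt=toolR(p[2],30);z=Rt.apply([0,0,1])
for b in(.05,0): print(rel(C+z*(.023-b),Rt,o))
E
```

```text
t: 11.85
tool_pos: [0.5439, 0.0023, 0.1143]
tool_rot: [-2.086, -1.787, -0.558]
contact_force: [0.1, -0.0, 0.0]
opening: 0.0854
grip_force: 0.0
[0.54390354 0.00227813 0.11430003]
[328.32980499 240.44743934]
[552.11172854  49.82209945  -9.04424721] 162.95739506417885 8004.5
red 324 329.0246913580247 263.98765432098764
pred ring [[328.8290498  269.13112924]] top [[328.99306287 231.57759256]]
(array([0.0001, 0.0008, 0.0693]), array([-0.1,  0. ,  0.2]))
(array([0.0002, 0.0009, 0.1193]), array([-0.1,  0. ,  0.2]))
```

```bash
python3 -m crank '[{"offset":[0,0.001,0.03],"twist":[0,0,0.2]},{"offset":[0,0.001,0.06],"twist":[0,0,0.2]},{"offset":[0,0.001,0.085],"twist":[0,0,0.2]},{"offset":[0,0.001,0.105],"twist":[0,0,0.2]},{"offset":[0,0.001,0.114],"twist":[0,0,0.2]},{"offset":[0,0.001,0.119],"twist":[0,0,0.2]},{"offset":[0,0.001,0.119],"twist":[0,0,0.2]},{"offset":[0,0.001,0.119],"twist":[0,0,0.2]}]' 1 40 && python3 -m crank '[{"offset":[0,0,0],"twist":[0,0,0]},{"offset":[0,0,0],"twist":[0,0,0]},{"offset":[0,0,0],"twist":[0,0,0]},{"offset":[0,0,0],"twist":[0,0,0]},{"offset":[0,0,0],"twist":[0,0,0]},{"offset":[0,0,0],"twist":[0,0,0]}]' 0 70
```

```text
t: 12.9
tool_pos: [0.5552, 0.0603, 0.0126]
tool_rot: [-2.089, -1.784, -0.56]
contact_force: [-0.6, 0.7, -0.0]
opening: 0.0849
grip_force: 0.0
t: 13.65
tool_pos: [0.555, 0.0603, 0.0126]
tool_rot: [-2.089, -1.784, -0.56]
contact_force: [-2.4, -2.4, 5.7]
opening: 0.0633
grip_force: 79.0
```

```bash
python3 -m crank '[{"offset":[0.0002,0,0.0001],"twist":[0,-1.5,0]},{"offset":[0.0004,0,0.0002],"twist":[0,-3,0]},{"offset":[0.0006,0,0.0002],"twist":[0,-5,0]},{"offset":[0.001,0,0.0003],"twist":[0,-7.5,0]},{"offset":[0.0013,0,0.0003],"twist":[0,-10,0]},{"offset":[0.0015,0,0.0003],"twist":[0,-12,0]},{"offset":[0.0015,0,0.0003],"twist":[0,-12,0]}]' 0 70
```

```text
t: 14.52
tool_pos: [0.5555, 0.0623, 0.0135]
tool_rot: [-2.217, -1.896, -0.352]
contact_force: [-2.4, -1.7, 7.0]
opening: 0.0629
grip_force: 79.0
```

```bash
python3 -m crank '[{"offset":[0.0003,0,0],"twist":[0,-2.5,0]},{"offset":[0.0006,0,0.0001],"twist":[0,-5,0]},{"offset":[0.001,0,0.0001],"twist":[0,-7.5,0]},{"offset":[0.0013,0,0.0002],"twist":[0,-10,0]},{"offset":[0.0015,0,0.0002],"twist":[0,-12,0]},{"offset":[0.0015,0,0.0002],"twist":[0,-12,0]}]' 0 70
```

```text
t: 15.28
tool_pos: [0.5559, 0.0643, 0.0141]
tool_rot: [-2.334, -1.995, -0.124]
contact_force: [-3.0, 0.6, 8.7]
opening: 0.0632
grip_force: 79.2
```

```bash
python3 -m crank '[{"offset":[0.0003,0,0],"twist":[0,-2.5,0]},{"offset":[0.0006,0,0],"twist":[0,-5,0]},{"offset":[0.001,0,0],"twist":[0,-7.5,0]},{"offset":[0.0013,0,0.0001],"twist":[0,-10,0]},{"offset":[0.0015,0,0.0001],"twist":[0,-12,0]},{"offset":[0.0015,0,0.0001],"twist":[0,-12,0]}]' 0 70
```

```text
t: 16.02
tool_pos: [0.5562, 0.0658, 0.0144]
tool_rot: [2.335, 1.996, -0.121]
contact_force: [-2.3, 1.9, 10.8]
opening: 0.0632
grip_force: 79.7
```

```bash
python3 -m crank '[{"offset":[0.0003,0,0],"twist":[0,-2.5,0]},{"offset":[0.0006,0,0],"twist":[0,-5,0]},{"offset":[0.001,0,0],"twist":[0,-7.5,0]},{"offset":[0.0013,0,0],"twist":[0,-10,0]},{"offset":[0.0015,0,0],"twist":[0,-12,0]},{"offset":[0.0015,0,0],"twist":[0,-12,0]}]' 0 70
```

```text
t: 16.77
tool_pos: [0.5566, 0.0671, 0.0145]
tool_rot: [2.217, 1.895, -0.351]
contact_force: [-2.7, 1.1, 11.2]
opening: 0.0629
grip_force: 79.8
```

Forces are steady at 7–11 N pressing down. Next come the last 12°, the release, and backing out.

```bash
python3 -m crank '[{"offset":[0.0003,0,0],"twist":[0,-2.5,0]},{"offset":[0.0006,0,0],"twist":[0,-5,0]},{"offset":[0.001,0,0],"twist":[0,-7.5,0]},{"offset":[0.0013,0,0],"twist":[0,-10,0]},{"offset":[0.0015,0,0],"twist":[0,-12.5,0]},{"offset":[0.0015,0,0],"twist":[0,-12.5,0]},{"offset":[0.0015,0,0],"twist":[0,-12.5,0]}]' 0 40
```

```text
t: 17.65
tool_pos: [0.5569, 0.0683, 0.0145]
tool_rot: [2.083, 1.779, -0.568]
contact_force: [-2.8, 1.0, 12.0]
opening: 0.0634
grip_force: 79.9
```

```bash
python3 -m crank '[{"offset":[0,0,0],"twist":[0,0,0]},{"offset":[0,0,0],"twist":[0,0,0]},{"offset":[0,0,0],"twist":[0,0,0]},{"offset":[0,0,0],"twist":[0,0,0]},{"offset":[0,0,0],"twist":[0,0,0]},{"offset":[0,0,0],"twist":[0,0,0]}]' 1 && python3 -m crank '[{"offset":[0,0,-0.02],"twist":[0,0,0]},{"offset":[0,0,-0.05],"twist":[0,0,0]},{"offset":[0,0,-0.085],"twist":[0,0,0]},{"offset":[0,0,-0.12],"twist":[0,0,0]},{"offset":[0,0,-0.12],"twist":[0,0,0]},{"offset":[0,0,-0.12],"twist":[0,0,0]}]'
cat > chk.py <<'E'
from h import *
import sys
p0=[float(a) for a in sys.argv[1:4]]
o=get_obs();im=get_image("wrist")[:,:,::-1];print(o["tool_pos"])
K,T=cam("wrist",o);uv=proj(K,T,[p0[0]/1e3,p0[1]/1e3,.031])[0];print(uv)
m=nearest(im,uv);p,e,a=fitprism(K,T,m,p0);print("wrist",p,e,a)
hsv=cv2.cvtColor(im,cv2.COLOR_BGR2HSV);h=hsv[...,0];red=m&((h<7)|(h>173))&(hsv[...,1]>100)
v,u=np.nonzero(red);print("red",red.sum(),u.mean() if u.size else 0,v.mean() if v.size else 0)
print("pred ring top",proj(K,T,[p[0]/1e3,p[1]/1e3,.056]))
Ks,Ts=cam("scene");s=get_image("scene")[:,:,::-1];uv=proj(Ks,Ts,[p[0]/1e3,p[1]/1e3,.04])[0]
print("scene",fitprism(Ks,Ts,nearest(s,uv),p))
E
python3 chk.py 555 78 -8.8
python3 - <<'E'
from h import *
# pre-push pose: behind bar, upright, yaw of stop
Rt=toolR(-4,0);n=np.array([.0698,.9976,0]);C=np.array([.555,.078,0])
for d,z in((.075,.13),(.075,.018)): print(rel(C-n*d+[0,0,z],Rt))
E
```

```text
t: 18.4
tool_pos: [0.5557, 0.068, 0.0121]
tool_rot: [2.084, 1.78, -0.569]
contact_force: [0.1, -0.1, 0.2]
opening: 0.0851
grip_force: 0.0
t: 19.15
tool_pos: [0.5649, 0.1281, 0.1153]
tool_rot: [2.084, 1.781, -0.569]
contact_force: [-0.9, 0.0, 0.2]
opening: 0.0852
grip_force: 0.0
[0.56494933 0.12814132 0.11530557]
[324.88532629 241.71313127]
wrist [557.3842976   78.27111099  -8.97444304] 161.96009613992646 7989.5
red 305 328.42622950819674 265.1737704918033
pred ring top [[328.28137829 269.84470808]]
scene (array([557.31606448,  78.16695868, -10.59459441]), np.float64(53.98156642308459), 970.5)
(array([-0.1158,  0.0052,  0.0498]), array([-1.5, 30.5, -4.8]))
(array([-0.0588,  0.0056,  0.1462]), array([-1.5, 30.5, -4.8]))
```

The red ring is on top: red centroid (328,265) against a predicted (328,270). Next I'll move behind the bar with the tool upright, square to the stop and the fingers part-open, ready to push.

```bash
python3 -m crank '[{"offset":[-0.015,0,-0.01],"twist":[0,4,-0.5]},{"offset":[-0.035,0.001,0.005],"twist":[-0.3,10,-1]},{"offset":[-0.055,0.002,0.018],"twist":[-0.7,16,-2]},{"offset":[-0.075,0.004,0.03],"twist":[-1,22,-3]},{"offset":[-0.095,0.005,0.04],"twist":[-1.5,27,-4]},{"offset":[-0.116,0.007,0.05],"twist":[-1.5,30.5,-4.8]},{"offset":[-0.116,0.007,0.05],"twist":[-1.5,30.5,-4.8]},{"offset":[-0.116,0.007,0.05],"twist":[-1.5,30.5,-4.8]}]' 0.4 40
python3 - <<'E'
from h import *
Rt=toolR(-4,0);n=np.array([.0698,.9976,0]);C=np.array([.5573,.0783,0])
for d,z in((.075,.018),(.038,.018)): print(rel(C-n*d+[0,0,z],Rt))
print(get_obs()["tool_pos"])
E
```

```text
t: 20.25
tool_pos: [0.552, 0.0034, 0.1302]
tool_rot: [-2.299, -2.141, -0.001]
contact_force: [1.0, -0.2, -0.1]
opening: 0.0341
grip_force: 0.0
(array([1.000e-04, 1.000e-04, 1.122e-01]), array([ 0. , -0. , -0.1]))
(array([0.0371, 0.    , 0.1122]), array([ 0. , -0. , -0.1]))
[0.55195492 0.00336746 0.13022114]
```

```bash
python3 -m crank '[{"offset":[0,0,0.03],"twist":[0,0,0]},{"offset":[0,0,0.06],"twist":[0,0,0]},{"offset":[0,0,0.09],"twist":[0,0,0]},{"offset":[0,0,0.108],"twist":[0,0,0]},{"offset":[0,0,0.112],"twist":[0,0,0]},{"offset":[0,0,0.112],"twist":[0,0,0]}]' && python3 -m crank '[{"offset":[0.008,0,0],"twist":[0,0,0]},{"offset":[0.016,0,0],"twist":[0,0,0]},{"offset":[0.022,0,0],"twist":[0,0,0]},{"offset":[0.026,0,0],"twist":[0,0,0]},{"offset":[0.03,0,0],"twist":[0,0,0]},{"offset":[0.034,0,0],"twist":[0,0,0]},{"offset":[0.038,0,0],"twist":[0,0,0]},{"offset":[0.042,0,0],"twist":[0,0,0]},{"offset":[0.046,0,0],"twist":[0,0,0]},{"offset":[0.05,0,0],"twist":[0,0,0]},{"offset":[0.05,0,0],"twist":[0,0,0]}]'
python3 chk.py 558 90 -4
```

```text
t: 21.0
tool_pos: [0.5534, 0.0035, 0.0198]
tool_rot: [2.296, 2.141, 0.004]
contact_force: [0.8, 0.0, 0.0]
opening: 0.0344
grip_force: 0.0
t: 22.38
tool_pos: [0.5563, 0.0537, 0.0193]
tool_rot: [2.298, 2.142, 0.003]
contact_force: [0.9, 0.7, -0.0]
opening: 0.0343
grip_force: 0.2
[0.55633493 0.05367131 0.01930298]
[326.29112689 234.70030373]
wrist [557.46765691  54.83658282  67.82787644] 24056.733080738224 2330.0
red 0 0 0
pred ring top [[332.18268143 355.50647597]]
scene (array([555.87436994,  91.34238719,  -6.56897337]), np.float64(65.557173169218), 993.0)
```

```bash
python3 -m crank '[{"offset":[0.004,0,0],"twist":[0,0,0]},{"offset":[0.008,0,0],"twist":[0,0,0]},{"offset":[0.012,0,0],"twist":[0,0,0]},{"offset":[0.016,0,0],"twist":[0,0,0]},{"offset":[0.02,0,0],"twist":[0,0,0]},{"offset":[0.023,0,0],"twist":[0,0,0]},{"offset":[0.025,0,0],"twist":[0,0,0]},{"offset":[0.026,0,0],"twist":[0,0,0]}]'
python3 -m crank '[{"offset":[0.001,0,0],"twist":[0,0,0]},{"offset":[0.002,0,0],"twist":[0,0,0]}]'
```

```text
t: 23.48
tool_pos: [0.5582, 0.0792, 0.0193]
tool_rot: [2.297, 2.141, 0.003]
contact_force: [0.2, -2.9, 0.4]
opening: 0.0343
grip_force: 1.2
t: 23.72
tool_pos: [0.5583, 0.081, 0.0193]
tool_rot: [2.298, 2.141, 0.003]
contact_force: [-0.0, -2.4, 0.2]
opening: 0.0341
grip_force: 1.2
```

```bash
python3 -m crank '[{"offset":[0.001,0,0],"twist":[0,0,0]},{"offset":[0.002,0,0],"twist":[0,0,0]}]'
```

```text
t: 23.98
tool_pos: [0.5585, 0.0826, 0.0193]
tool_rot: [2.296, 2.141, 0.001]
contact_force: [-0.5, -6.3, 0.0]
opening: 0.0338
grip_force: 2.9
```

```bash
python3 -m crank '[{"offset":[0.0007,0,0],"twist":[0,0,0]},{"offset":[0.0014,0,0],"twist":[0,0,0]}]'; python3 -m crank '[{"offset":[0.0007,0,0],"twist":[0,0,0]},{"offset":[0.0007,0,0],"twist":[0,0,0]}]'
```

```text
t: 24.22
tool_pos: [0.5585, 0.0828, 0.0193]
tool_rot: [2.295, 2.14, -0.002]
contact_force: [-1.0, -10.5, -1.0]
opening: 0.0346
grip_force: 5.0
t: 24.48
tool_pos: [0.5585, 0.0828, 0.0193]
tool_rot: [2.295, 2.14, -0.003]
contact_force: [-0.9, -12.0, 0.2]
opening: 0.0343
grip_force: 5.5
```

It's firm against the stop. To make sure it's square, I'll back off, shut the fingers and push once more at mid-length so the bar aligns itself to the stop.

```bash
python3 -m crank '[{"offset":[-0.008,0,0],"twist":[0,0,0]},{"offset":[-0.02,0,0],"twist":[0,0,0]},{"offset":[-0.02,0,-0.004],"twist":[0,0,0]},{"offset":[-0.02,0,-0.004],"twist":[0,0,0]},{"offset":[-0.02,0,-0.004],"twist":[0,0,0]},{"offset":[-0.02,0,-0.004],"twist":[0,0,0]}]' 0 20
python3 - <<'E'
from h import *
o=get_obs();s=get_image("scene")[:,:,::-1];Ks,Ts=cam("scene")
uv=proj(Ks,Ts,[.558,.122,.04])[0];print(fitprism(Ks,Ts,nearest(s,uv),[558,122,-4]))
s=get_image("side")[:,:,::-1];Ks,Ts=cam("side")
uv=proj(Ks,Ts,[.558,.122,.04])[0];print(fitprism(Ks,Ts,nearest(s,uv),[558,122,-4]))
E
```

```text
t: 25.22
tool_pos: [0.5571, 0.0655, 0.0232]
tool_rot: [2.297, 2.142, 0.003]
contact_force: [-0.2, 0.6, -0.8]
opening: -0.0
grip_force: 0.0
(array([556.44537864, 116.71549292, -13.14538219]), np.float64(189.93113727215677), 892.5)
(array([551.25419787, 124.98354612, -28.66001068]), np.float64(162.9232690591598), 399.5)
```

```bash
python3 -m crank '[{"offset":[0.006,0,0],"twist":[0,0,0]},{"offset":[0.012,0,0],"twist":[0,0,0]},{"offset":[0.015,0,0],"twist":[0,0,0]},{"offset":[0.0165,0,0],"twist":[0,0,0]},{"offset":[0.018,0,0],"twist":[0,0,0]},{"offset":[0.018,0,0],"twist":[0,0,0]}]'; python3 -m crank '[{"offset":[0.0008,0,0],"twist":[0,0,0]},{"offset":[0.0008,0,0],"twist":[0,0,0]}]'
```

```text
t: 26.08
tool_pos: [0.5585, 0.0826, 0.0233]
tool_rot: [2.297, 2.141, 0.001]
contact_force: [-0.3, -4.2, -0.2]
opening: 0.0001
grip_force: 1.8
t: 26.32
tool_pos: [0.5584, 0.0827, 0.0233]
tool_rot: [2.296, 2.14, -0.0]
contact_force: [-0.0, -6.5, -0.1]
opening: 0.0002
grip_force: 3.2
```

```bash
python3 -m crank '[{"offset":[0.001,0,0],"twist":[0,0,0]},{"offset":[0.0022,0,0],"twist":[0,0,0]},{"offset":[0.0022,0,0],"twist":[0,0,0]},{"offset":[0.0022,0,0],"twist":[0,0,0]}]' && python3 -m crank '[{"offset":[-0.002,0,0],"twist":[0,0,0]},{"offset":[-0.01,0,0],"twist":[0,0,0]},{"offset":[-0.03,0,0],"twist":[0,0,0]},{"offset":[-0.03,0,-0.04],"twist":[0,0,0]},{"offset":[-0.03,0,-0.09],"twist":[0,0,0]},{"offset":[-0.03,0,-0.15],"twist":[0,0,0]},{"offset":[-0.03,0,-0.2],"twist":[0,0,0]},{"offset":[-0.03,0,-0.2],"twist":[0,0,0]},{"offset":[-0.03,0,-0.2],"twist":[0,0,0]}]'
python3 chk.py 558 122 -4
python3 - <<'E'
from h import *
o=get_obs();K,T=cam("wrist",o);im=get_image("wrist")[:,:,::-1];cv2.imwrite("pics/w9.png",im)
# edge of bar nearest the stop (z=.031, mid height) vs stop top edge
uv=proj(K,T,[.558,.122,.05])[0];m=nearest(im,uv)
for n,q in(("top fold",cv2.boundingRect(m.astype(np.uint8))),): print(n,q)
c=[];
for u in range(int(uv[0])-28,int(uv[0])+29,4):
    v=np.nonzero(m[:,u])[0]; c.append((u,v.min(),v.max()))
c=np.array(c);
for k,z,nm in((1,.031,"stop side"),(2,.031,"away side")):
    P=toplane(K,T,c[:,[0,k]],z);f=np.polyfit(P[:,0],P[:,1],1);print(nm,np.degrees(np.arctan(f[0])),np.polyval(f,.558))
g=cv2.cvtColor(im,cv2.COLOR_BGR2GRAY).astype(int);L=[]
for x in list(np.arange(.465,.515,.01))+list(np.arange(.60,.645,.01)):
    uu,vv=proj(K,T,[x,.152-.07*(x-.551),.036])[0];u=int(uu);col=g[int(vv)-12:int(vv)+12,u];L.append((u,int(vv)-12+np.argmin(col)))
P=toplane(K,T,L,.02);f=np.polyfit(P[:,0],P[:,1],1);print("stop",np.degrees(np.arctan(f[0])),np.polyval(f,.558))
E
```

```text
t: 26.82
tool_pos: [0.5585, 0.083, 0.0233]
tool_rot: [2.294, 2.139, -0.005]
contact_force: [-2.0, -13.1, 2.1]
opening: -0.0002
grip_force: 6.6
t: 27.95
tool_pos: [0.5558, 0.0556, 0.2227]
tool_rot: [2.298, 2.141, 0.002]
contact_force: [-1.0, 0.1, -0.8]
opening: 0.0004
grip_force: 0.0
[0.55581062 0.05563278 0.22271713]
[324.14810138 137.0254751 ]
wrist [558.63033884 124.32908383  -3.98939539] 346.9848487023264 5015.0
red 340 324.65588235294115 137.31764705882352
pred ring top [[324.57573846 134.84119216]]
scene (array([556.60148257, 116.99348224, -13.63613517]), np.float64(190.1659349561669), 892.0)
top fold (287, 103, 80, 67)
stop side -4.0851261633719265 0.15034377543094335
away side -4.062738879601167 0.09428811081415772
stop -4.591010973744144 0.15242762652961162
```

```bash
python3 -c "
from station import *
print(finish_job())"
```

```text
the job is handed in; nothing more can be done
None
```

The manifold was rolled two flats towards the stop and pushed up against it, red-ringed port up and square to within about half a degree by the last wrist picture. The gripper was clear of everything at hand-in (about 28 s); I did not re-measure the drawer or the other parts, but no move went near them.

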